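Lay out the sample drivers at the rim-height gauge

ROBOT

A 6-joint arm with a two-finger parallel gripper is mounted at the origin on a cart in front of the work surface, level with it; the furniture and walls round the work are solid. World frame = base frame: x ahead of the robot, y to its left, z up, the work surface at z = 0. Lengths are in mm, angles in rad, forces in N, time in s.
With the tool pointing down it reaches from about 275 to 1000 mm from the base axis. Payload 8.4 kg.
Tool frame: the origin (TCP) lies midway between the tips of the shut fingers; the grasp point (between the pads) lies 19 mm behind it; z points along the fingers, y is the direction in which the jaws open and shut (so a half turn about z gives the same grasp; the last joint's range is limited). The gripper opens to 85 mm and grips with 20 to 120 N. Pads are 22 mm wide; open, the fingers measure 114 mm over their backs; the gripper's body (76 mm by 85 mm) begins 54 mm behind the grasp point. The pads swing forward as they close: fully open they stand 13 mm farther back than shut.
Start: joints at [1.215, 0.353, 1.633, -0, 1.155, -0.002], TCP at [216.539, 586.292, 231.281] pointing down, gripper open.
Joint ranges: [-2.63, 2.63], [-0.92, 2.1], [0.06, 2.66], [-1.3, 4.44], [0, 2.69], [-3.02, 3.02]. Speed limits (rad/s): [2.22, 2.22, 2.79, 3.14, 3.14, 3.14].

INTERFACE

Orientations are given as [roll, pitch, yaw] about the fixed x, y, z axes, in that order (R = Rz(yaw) Ry(pitch) Rx(roll)).
In Python, from rig import r gives the robot as it stands. The module is installed in compiled form; this text tells all that it offers.
- The arm moves only by the tool drive_tool, never from a script. Its argument "moves" is a list of rows, each a list of 3 entries, a list of its own where there are three numbers: the closure, from 0 (fully open) to 1 (shut), then the shift along the tool's x, y, z in cm, then the turn about the tool's z in degrees. In form: [[claw, [dx, dy, dz], roll], ...]. A call has 1 to 12 rows; each row is the pose to reach, as a shift and turn from the pose measured when the call began, along the tool's axes at that moment; what a row does not reach only later rows make up. A row lasts 1/8 s, in which the tool goes at most 62.5 mm and 10.7 degrees, less where a joint would pass 70% of its speed; a pose out of reach is approached as far as the arm can. A call with a gripper value outside its range is refused whole. The fingers move at their own pace and stop on an object; "grip_force" is the grip in N (left out, the last holds). Time passes only in rows, so rows that repeat a pose let the fingers close. It gives the time, the measured TCP pose, the force and the opening at its end, in the units of the state.
- r.sense(): the state, without advancing time (a new reading comes with each control period).
- r.grab_frame(name): name is "scene" or "top" or "wrist"; returns a dict with "color" (384x512x3 uint8, red, green, blue), "fx", "fy", "cx", "cy" (pixels), "pose" (4x4, takes a point from camera to world coordinates); the wrist camera has in their place "hand_eye" (4x4, takes a point from camera to tool coordinates, whose origin is the TCP and whose axes are the flange's). Camera axes: x right, y up, looking along -z (the intrinsics and any distortion apply to the point x, -y, -z); pixel columns grow to the right and rows downward; lengths in mm; the calibration is good to about 2 mm. A picture is of the moment at which its call begins: read the wrist's pose just before it. There is no depth.
- r.sign_off(): hands the job in, once; it reports no verdict.
Trained networks look in the newest picture that a camera, given by its name, has taken for a name from the list of things; names that differ only in an ending like _2 or _b are one class to them, and where a whole thing is asked for, a point or a joint stands for the part that bears it (a point fixed in the world has none). Each returns a list of dicts, best first, with "score" (0 to 1); they miss things now and then, are a little off and sometimes report something else, mostly with a low value. They report only what shows in the picture. A call takes as long as a camera call. They do not tell look-alikes from the thing itself.
- r.outline_of(thing, camera): "mask" (384x512 bool, what is visible of it) and "at" ([column, row] in pixels, amid what is visible of it).
- r.spot_point(thing, camera): "at" ([column, row] in pixels: a listed point, or the origin of a listed thing).
The state is a dict: "clock": time; "qpos": joint angles; "qvel": joint speeds; "joint_efforts": joint torques, N m; "eef_pos": TCP position; "tcp_rot": TCP orientation; "contact_force": force on the tool from outside, world axes, zero at the start; "wrist_torque": the same for the moment, N m; "opening": opening from 0.0 (shut) to 1.0 (fully open).
Only numpy, scipy, OpenCV 4.12 (cv2) and the standard library are available. Lean on these libraries where they do the work, as an engineer would, in place of code of your own. Each camera call takes 0.05 s, during which the arm holds its last target.

TASK

Lay out the checking station: stand the three sample drivers with the red, blue and green knobs each in the middle of the round pad of its own colour, and slide the reference driver with the white knob in under the low bar of the gauge so that it stands centred on the gauge's white seat circle. All four end upright and let go. Leave the drivers with short yellow gauges where they are.

Things in the scene. Friction and masses are not known exactly. Their poses are not given: they have to be found in the camera images.
- driver_red: Loudspeaker driver standing on its round dark magnet boot (60 mm diameter, 18 mm high); silver basket, black round rim of 76 mm diameter, its top 49 mm up. On its axis a tall red knob, 20 mm diameter (25 mm over the lowest 8 mm), from 49 to 105 mm up: grip its upper part from above. About 0.23 kg. The only driver with a red knob. Origin: centre of the underside; z up.
- driver_blue: Loudspeaker driver standing on its round dark magnet boot (60 mm diameter, 18 mm high); silver basket, black round rim of 76 mm diameter, its top 49 mm up. On its axis a tall blue knob, 20 mm diameter (25 mm over the lowest 8 mm), from 49 to 105 mm up: grip its upper part from above. About 0.23 kg. The only driver with a blue knob. Origin: centre of the underside; z up.
- driver_green: Loudspeaker driver standing on its round dark magnet boot (60 mm diameter, 18 mm high); silver basket, black round rim of 76 mm diameter, its top 49 mm up. On its axis a tall green knob, 20 mm diameter (25 mm over the lowest 8 mm), from 49 to 105 mm up: grip its upper part from above. About 0.23 kg. The only driver with a green knob. Origin: centre of the underside; z up.
- driver_white: Loudspeaker driver standing on its round dark magnet boot (60 mm diameter, 18 mm high); silver basket, black round rim of 76 mm diameter, its top 49 mm up. On its axis a tall white knob, 20 mm diameter (25 mm over the lowest 8 mm), from 49 to 105 mm up: grip its upper part from above. About 0.23 kg. The only driver with a white knob. Origin: centre of the underside; z up.
- pad_red: A fixed red disc lying on the table, 84 mm diameter, 3 mm thick. Origin: centre of its underside, on the table top.
- pad_blue: A fixed blue disc lying on the table, 84 mm diameter, 3 mm thick. Origin: centre of its underside, on the table top.
- pad_green: A fixed green disc lying on the table, 84 mm diameter, 3 mm thick. Origin: centre of its underside, on the table top.
- seat (a point): Centre of the white 64 mm circle on the 4 mm thick grey base of a fixed low gauge (circle 4 mm above table). x: level, from the open side in under the bar; z up. Base x -75 to 45 mm. Steel bar over x 17 to 37 mm, 57 to 67 mm above the seat (screws to 71), on posts at y +-55 mm and beyond. Clearance over a rim 8 mm: a driver cannot be lowered here, it enters level and low from x = -45 mm or further out.
- curing_1: A bystander driver like the others (76 mm rim, 49 mm up) but with only a short yellow coil gauge (18 mm diameter, 49 to 60 mm up) and thin wire leads. Stands alone on the bare table near the work; to be left there. Origin: centre of the underside.
- curing_2: A bystander driver like the others (76 mm rim, 49 mm up) but with only a short yellow coil gauge (18 mm diameter, 49 to 60 mm up) and thin wire leads. Stands alone on the bare table near the work; to be left there. Origin: centre of the underside.
There are look-alikes about, which are no part of the job. Leave any pink look-alike of the driver_white alone.

How it is judged:
By the outcome, as a careful person would: the job done as asked, in the order asked, and still so for the second after the job is handed in, with the robot touching nothing.
It also fails if it takes over 96 s, if anything falls off the work surface, if the arm or the gripper's body presses on something with over 40 N, if the wrist force passes 120 N, or if a joint passes its speed limit or range.

## Working session

There is one attempt and no reset: what is moved stays moved. The work goes in short steps, Python scripts to look and compute and a tool call to move; the robot and the scene stay as the last step left them, time stands still between calls to the robot, and variables do not carry over. Pictures are saved under pics/ and viewed, and the job is handed in when it is done.

Besides the shell and the picture viewer there is one more tool, called after "Emit:" as name(argument=value, ...) on one line, values as JSON. drive_tool: Moves the arm, as the interface text tells. Its arguments: {"type":"object","properties":{"moves":{"type":"array"},"grip_force":{"type":"number"}},"required":["moves"]}

```bash
mkdir -p pics; cat > h.py <<'E'
import numpy as np, cv2
from rig import r
def snap(n,f):
    d=r.grab_frame(n); cv2.imwrite('pics/'+f,cv2.cvtColor(d['color'],cv2.COLOR_RGB2BGR)); return d
E
python3 - <<'E'
from h import *
s=r.sense(); print({k:np.round(v,3) for k,v in s.items()})
for n in ['scene','top','wrist']:
    d=snap(n,n+'0.png'); print(n,[ (k,np.round(d[k],3).tolist()) for k in d if k!='color'])
E
```

```text
{'clock': np.float64(0.0), 'qpos': array([ 1.215,  0.354,  1.634,  0.   ,  1.155, -0.002]), 'qvel': array([ 0.   , -0.002, -0.002, -0.   ,  0.002,  0.002]), 'joint_efforts': array([ 1.0000e-03, -6.0526e+01, -3.4206e+01,  0.0000e+00,  9.0000e-03,
       -0.0000e+00]), 'eef_pos': array([216.386, 585.831, 230.529]), 'tcp_rot': array([-3.14 , -0.   ,  2.788]), 'contact_force': array([-0.007, -0.375, -0.292]), 'wrist_torque': array([0.005, 0.034, 0.067]), 'opening': np.float64(1.0)}
scene [('fx', 429.176), ('fy', 429.176), ('cx', 256.103), ('cy', 184.11), ('pose', [[-0.595, -0.708, 0.382, 882.446], [0.804, -0.525, 0.278, 550.243], [0.003, 0.472, 0.881, 871.362], [0.0, 0.0, 0.0, 1.0]])]
top [('fx', 486.15), ('fy', 486.15), ('cx', 255.28), ('cy', 192.541), ('pose', [[0.002, 0.994, -0.108, 394.418], [-1.0, 0.001, -0.012, 257.015], [-0.012, 0.108, 0.994, 1158.278], [0.0, 0.0, 0.0, 1.0]])]
wrist [('fx', 271.624), ('fy', 271.624), ('cx', 253.808), ('cy', 191.031), ('hand_eye', [[0.001, 0.961, 0.275, 69.514], [1.0, -0.001, -0.001, 0.544], [-0.0, 0.275, -0.961, -141.947], [0.0, 0.0, 0.0, 1.0]])]
```

View pics/scene0.png

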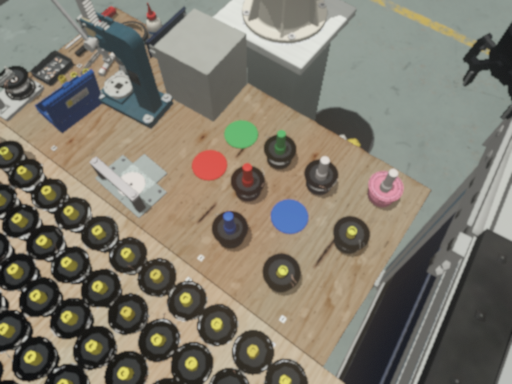

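View pics/top0.png

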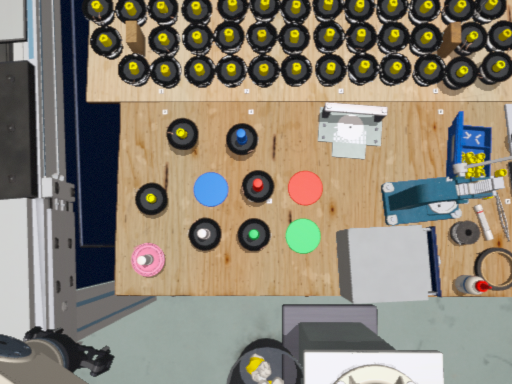

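View pics/wrist0.png

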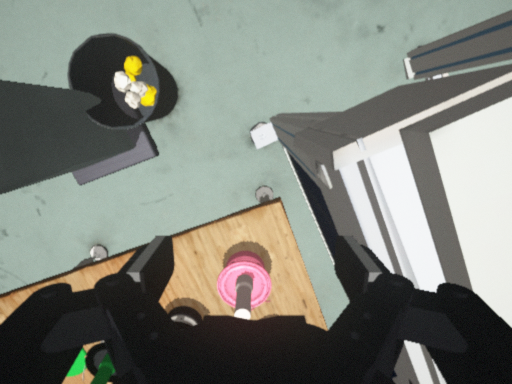

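The pictures show the following.
- **Top view:** red driver at (257,185), blue at (241,138), green at (254,234) and white at (205,234). The pink look-alike is at (148,261).
- **Pads (top view):** red at (305,187), blue at (210,188), green at (303,236).
- **Gauge:** at (350,130), with its open side towards the robot.

Next I measure positions from both fixed cameras.

```bash
cat >> h.py <<'E'
def ray(d,uv):
    c=np.array([(uv[0]-d['cx'])/d['fx'],-(uv[1]-d['cy'])/d['fy'],-1.0]); P=np.array(d['pose']); return P[:3,3],P[:3,:3]@c
def onz(d,uv,z):
    o,v=ray(d,uv); return (o+v*(z-o[2])/v[2])[:2]
def proj(d,p):
    P=np.array(d['pose']); c=P[:3,:3].T@(np.array(p)-P[:3,3]); return np.array([d['cx']+d['fx']*c[0]/-c[2], d['cy']-d['fy']*c[1]/-c[2]])
E
python3 - <<'E'
from h import *
from scipy.optimize import minimize
for cam in ['top','scene']:
    d=r.grab_frame(cam)
    for t in ['pad_red','pad_blue','pad_green','driver_red','driver_blue','driver_green','driver_white','curing_1']:
        for o in r.spot_point(t,cam)[:3]:
            print(cam,t,round(o['score'],2),np.round(o['at'],1),np.round(onz(d,o['at'],3 if 'pad' in t else 0),1))
    for o in r.spot_point('seat',cam)[:2]: print(cam,'seat',round(o['score'],2),np.round(o['at'],1),np.round(onz(d,o['at'],4),1))
    # pad by colour
    hsv=cv2.cvtColor(d['color'],cv2.COLOR_RGB2HSV)
    for n,h in [('red',(0,6)),('red2',(174,180)),('green',(45,85)),('blue',(100,125))]:
        m=cv2.inRange(hsv,(h[0],110,60),(h[1],255,255))
        k,l,st,ce=cv2.connectedComponentsWithStats(m)
        for i in range(1,k):
            if st[i,4]>40: print(cam,n,st[i],np.round(ce[i],1),'z3',np.round(onz(d,ce[i],3),1),'z105',np.round(onz(d,ce[i],105),1))
d=r.grab_frame('top')
c=d['color']; cr=c[80:260,120:400]; 
cv2.imwrite('pics/topz.png',cv2.cvtColor(cv2.resize(c[90:290,110:310],None,fx=3,fy=3,interpolation=cv2.INTER_CUBIC),cv2.COLOR_RGB2BGR))
cv2.imwrite('pics/gaugez.png',cv2.cvtColor(cv2.resize(c[95:170,305:400],None,fx=8,fy=8,interpolation=cv2.INTER_CUBIC),cv2.COLOR_RGB2BGR))
E
```

```text
top pad_red 0.91 [304.7 189.3] [527.8 152.9]
top pad_red 0.25 [353.5 130.6] [670.8  33.8]
top pad_blue 0.74 [212.5 190.2] [525.4 373.4]
top pad_green 0.92 [303.4 233.3] [423.  156.8]
top pad_green 0.24 [242.8 144.4] [636.9 301.4]
top driver_red 0.8 [257.9 186.7] [534.3 264.7]
top driver_blue 0.72 [242.3 141.5] [644.7 302.8]
top driver_blue 0.3 [154.4 202.2] [496.6 512.8]
top driver_green 0.62 [251.7 232.5] [424.7 279.3]
top driver_white 0.88 [152.  258.7] [362.3 515.2]
top driver_white 0.66 [204.8 235.5] [417.3 390.7]
top curing_1 0.93 [153.4 204. ] [492.3 515.1]
top curing_1 0.6 [183.8 138.5] [652.1 445. ]
top seat 0.92 [352.2 128.3] [676.2  37. ]
top red [288 171  35  34 931] [304.8 187.6] z3 [531.9 152.5] z105 [519.7 161.7]
top red [253 178  11  14 126] [257.5 184.7] z3 [538.6 265.6] z105 [525.9 264.8]
top red [475 281  17  11 135] [482.2 285.9] z3 [ 301.7 -258. ] z105 [ 309.9 -212.6]
top green [286 219  34  35 932] [302.5 235.6] z3 [417.6 159. ] z105 [415.6 167.7]
top green [248 229  12  11 100] [253.4 234.1] z3 [420.9 275.1] z105 [418.6 273.5]
top blue [ 447  111   44   67 1349]
[... 1228 characters left out ...]
3 [131.4 183.3] [675.7  45.4]
scene red [103   7  13   9  85] [109.5  11.4] z3 [ 301.6 -408.5] z105 [ 369.9 -295.9]
scene red [147   9   8  11  57] [150.5  14.8] z3 [ 240.5 -302.7] z105 [ 315.9 -202.5]
scene red [192 150  35  31 838] [209.  164.7] z3 [531.  156.3] z105 [572.3 202.5]
scene red [242 163  12  24 231] [247.1 174.8] z3 [499.3 244.6] z105 [544.3 280.5]
scene green [230 122  26  21 277] [245.1 130.3] z3 [402.  164.9] z105 [458.4 210.1]
scene blue [ 37  70  56  52 633] [63.2 92.9] z3 [ 588.8 -283.7] z105 [ 623.3 -185.7]
scene blue [272 200  36  33 929] [289.  216.2] z3 [527.8 382.1] z105 [569.5 401.8]
scene blue [223 212  10   9  75] [227.7 216.1] z3 [608.2 273.2] z105 [640.4 305.7]
```

```bash
ls pics
```

```text
gaugez.png
scene0.png
top0.png
topz.png
wrist0.png
```

View pics/gaugez.png

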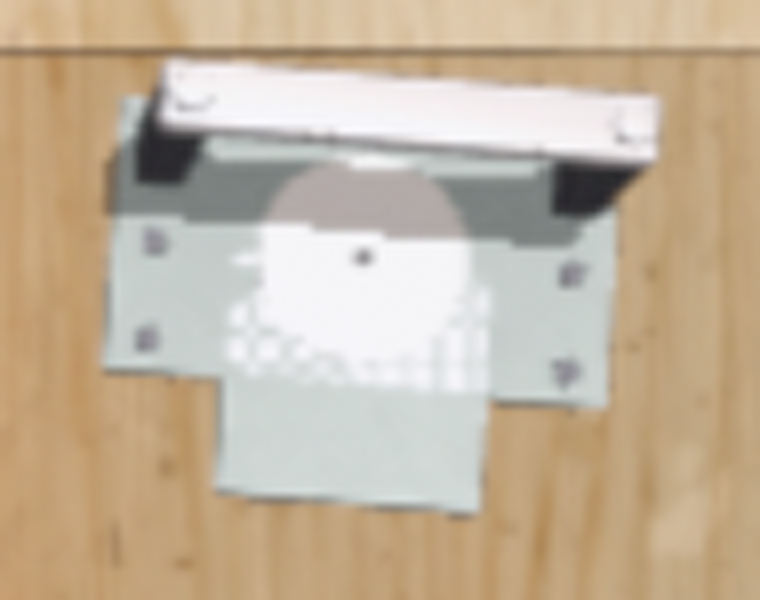

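View pics/topz.png

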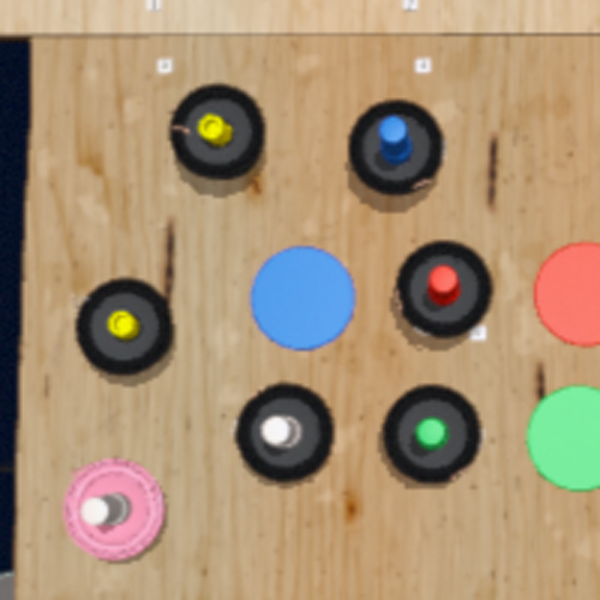

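```bash
python3 - <<'E'
from h import *
top=r.grab_frame('top'); sc=r.grab_frame('scene')
out=[]
for d,cam in((top,'top'),(sc,'scene')):
    print(cam,'seat',np.round(onz(top,(349.9,126.7),4),1) if cam=='top' else '')
    g=cv2.cvtColor(d['color'],cv2.COLOR_RGB2HSV)
    dark=((g[:,:,2]<62)).astype(np.uint8)
    for n,p in dict(red=(530,265),blue=(637,301),green=(418,275),white=(413,391),c1=(492,513),c2=(648,445)).items():
        u=proj(d,(*p,49)).astype(int)
        m=np.zeros_like(dark); cv2.circle(m,tuple(int(x) for x in u),23,1,-1)
        k,l,st,ce=cv2.connectedComponentsWithStats(dark*m)
        i=1+np.argmax(st[1:,4]); ys,xs=np.nonzero(l==i)
        # fit circle radius38 at z49 : maximise ring coverage in rectified plane
        pts=np.array([onz(d,(x,y),49) for x,y in zip(xs,ys)])
        best=None
        for dx in np.arange(-14,15,1):
            for dy in np.arange(-14,15,1):
                rr=np.hypot(pts[:,0]-p[0]-dx,pts[:,1]-p[1]-dy)
                s=((rr<38)&(rr>28)).sum()-((rr>38)).sum()
                if best is None or s>best[0]: best=(s,[(dx,dy)])
                elif s==best[0]: best[1].append((dx,dy))
        o=np.mean(best[1],0); print(cam,n,np.round(np.array(p)+o,1),best[0],len(pts))
hs=sc['color'][130:260,80:360]
cv2.imwrite('pics/sz.png',cv2.cvtColor(cv2.resize(sc['color'][145:220,85:180],None,fx=8,fy=8,interpolation=cv2.INTER_CUBIC),cv2.COLOR_RGB2BGR))
cv2.imwrite('pics/sz2.png',cv2.cvtColor(cv2.resize(sc['color'][110:290,185:385],None,fx=3,fy=3,interpolation=cv2.INTER_CUBIC),cv2.COLOR_RGB2BGR))
E
```

```text
top seat [680.2  42.5]
top red [528. 265.] 295 386
top blue [640. 304.] 290 365
top green [419. 273.] 312 397
top white [419.  384.5] 313 401
top c1 [501. 509.] 321 407
top c2 [652. 442.] 308 394
scene seat 
scene red [530.5 268.8] 52 54
scene blue [642. 307.] 209 232
scene green [419. 277.] 179 200
scene white [420. 391.] 105 111
scene c1 [502. 514.] 244 262
scene c2 [654. 446.] 259 263
```

View pics/sz.png

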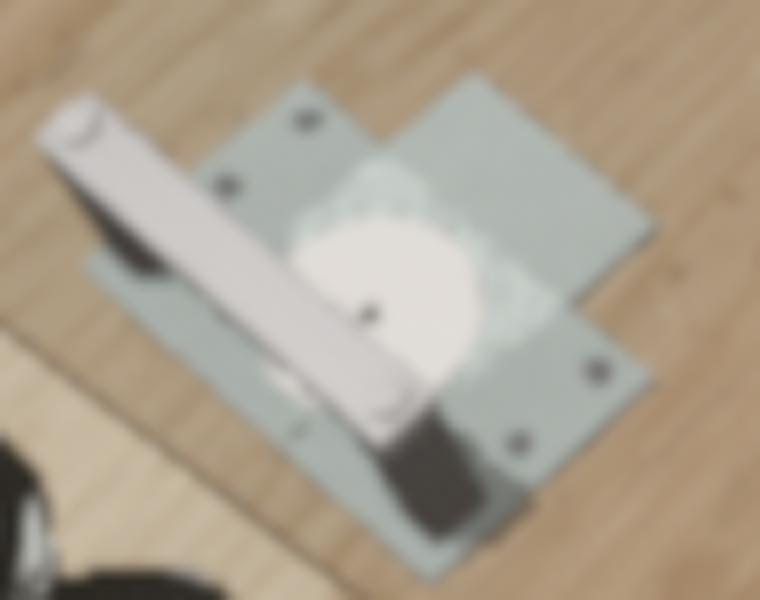

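View pics/sz2.png

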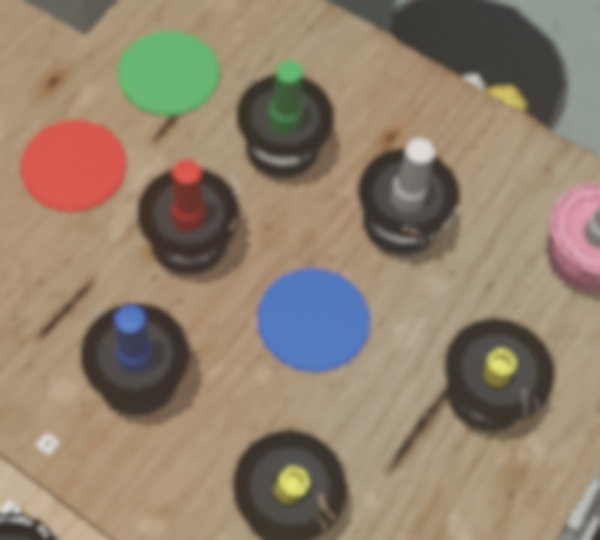

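```bash
cat >> h.py <<'E'
from scipy.spatial.transform import Rotation as Ro
def plan(target,yawdeg=None):
    s=r.sense(); R=Ro.from_euler('xyz',s['tcp_rot']).as_matrix()
    d=R.T@(np.array(target)-s['eef_pos'])/10
    y=np.degrees(s['tcp_rot'][2]); t=0 if yawdeg is None else (y-yawdeg+180)%360-180
    print('t',round(float(s['clock']),2),'pos',np.round(s['eef_pos'],1),'rpy',np.round(np.degrees(s['tcp_rot']),1),'open',round(float(s['opening']),3),'F',np.round(s['contact_force'],1),'-> shift cm',np.round(d,2),'turn',round(t,1))
E
python3 - <<'E'
from h import *
t=r.grab_frame('top'); s=r.grab_frame('scene')
T=lambda u,v,z:onz(t,(305+(u+.5)/8-.5,95+(v+.5)/8-.5),z)
S=lambda u,v,z:onz(s,(85+(u+.5)/8-.5,145+(v+.5)/8-.5),z)
print('seat',T(363,257,4),S(368,313,4))
for a,b in((T(215,490,4),T(480,513,4)),(S(475,72,4),S(655,225,4)),(T(103,370,4),T(605,405,4)),(T(165,128,71),T(655,160,71)),(S(90,262,4),S(430,580,4)),(S(95,95,71),S(425,385,71))):
    v=b-a; print(np.round(a,1),np.round(b,1),np.round(np.hypot(*v),1),np.round(np.degrees(np.arctan2(v[0],v[1])),1), np.round(np.degrees(np.arctan2(-v[0],-v[1])),1))
plan((529,267,231),175)
E
```

```text
seat [680.18799174  42.3704909 ] [677.62025762  44.56876788]
[608.7  88.1] [601.8   8.8] 79.6 -175.0 5.0
[599.9  12.7] [607.  91.] 78.6 5.2 -174.8
[645.4 121.3] [634.7 -29.4] 151.1 -175.9 4.1
[701.3 110.6] [691.8 -28.8] 139.8 -176.1 3.9
[713.3 -31.6] [727.6 117. ] 149.3 5.5 -174.5
[689.1 -24. ] [700.  110.7] 135.1 4.6 -175.4
t 1.4 pos [216.5 586.3 231.3] rpy [180.   -0.  159.7] open 1.004 F [-0.   0.2 -0.7] -> shift cm [-4.038e+01 -1.913e+01  3.000e-02] turn -15.3
```

Emit:
drive_tool(moves=[[0,[-40.4,-19.1,0],-15.5],[0,[-40.4,-19.1,0],-15.5],[0,[-40.4,-19.1,0],-15.5],[0,[-40.4,-19.1,0],-15.5],[0,[-40.4,-19.1,0],-15.5],[0,[-40.4,-19.1,0],-15.5],[0,[-40.4,-19.1,0],-15.5],[0,[-40.4,-19.1,0],-15.5],[0,[-40.4,-19.1,0],-15.5],[0,[-40.4,-19.1,0],-15.5],[0,[-40.4,-19.1,0],-15.5]], grip_force=50)

```text
clock: 2.78
eef_pos: [528.4, 268.3, 231.3]
tcp_rot: [3.141, -0.0, 3.06]
contact_force: [0.7, 0.0, 0.6]
opening: 1.002
```

```bash
python3 - <<'E'
from h import *
plan((529.3,266.9,76),175.2)
d=snap('wrist','w1.png')
s=r.sense()
R=Ro.from_euler('xyz',s['tcp_rot']).as_matrix();H=np.array(d['hand_eye']);P=np.eye(4);P[:3,:3]=R@H[:3,:3];P[:3,3]=s['eef_pos']+R@H[:3,3]
np.save('w1pose.npy',P)
d['pose']=P
for n,p in dict(redtop=(529.3,266.9,105),redrim=(529.3,266.9,49),padr=(531.5,154.5,3),padb=(528,380,3)).items(): print(n,proj(d,p))
E
```

```text
t 2.77 pos [528.4 268.3 231.3] rpy [180.   -0.  175.3] open 1.002 F [0.7 0.  0.6] -> shift cm [-0.1  -0.14 15.53] turn 0.1
redtop [252.00486717 184.78554114]
redrim [252.28652638 173.15146966]
padr [172.17230353 174.05426395]
padb [334.57737766 158.60769669]
```

View pics/w1.png

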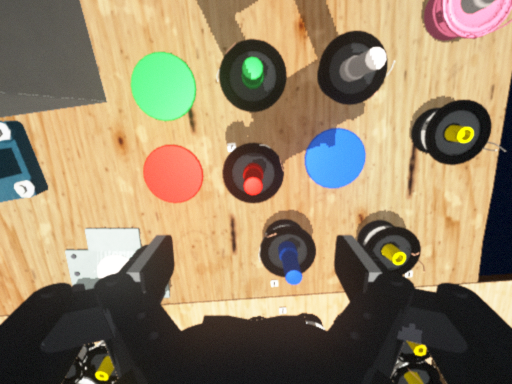

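The wrist view matches the averaged positions: red knob at (253,184), red pad at (173,173) and blue pad at (335,158), each within about 1 px of prediction. Now I descend and grip red.

Emit:
drive_tool(moves=[[0.3,[-0.1,-0.1,6],0],[0.3,[-0.1,-0.1,11],0],[0.3,[-0.1,-0.1,15.4],0],[0.3,[-0.1,-0.1,15.4],0],[1,[-0.1,-0.1,15.4],0],[1,[-0.1,-0.1,15.4],0],[1,[-0.1,-0.1,15.4],0],[1,[-0.1,-0.1,15.4],0],[1,[-0.1,-0.1,15.4],0]], grip_force=50)

```text
clock: 3.95
eef_pos: [530.7, 267.5, 79.5]
tcp_rot: [3.14, 0.003, 3.06]
contact_force: [-0.0, -1.3, 5.6]
opening: 0.216
```

```bash
python3 - <<'E'
from h import *
plan((531.5,154.5,80.5),175.2)
E
```

```text
t 3.95 pos [530.7 267.5  79.5] rpy [179.9   0.2 175.3] open 0.216 F [-0.  -1.3  5.6] -> shift cm [ -1.   -11.26  -0.11] turn 0.1
```

Emit:
drive_tool(moves=[[1,[0,0,-1.5],0],[1,[0,0,-3],0],[1,[-0.3,-3.5,-3],0],[1,[-0.6,-7.5,-3],0],[1,[-1.1,-11.2,-3],0],[1,[-1.1,-11.2,-3],0],[1,[-1.1,-11.2,-3],0]])

```text
clock: 4.82
eef_pos: [533.0, 155.4, 110.4]
tcp_rot: [3.139, 0.004, 3.059]
contact_force: [0.1, -1.2, -2.0]
opening: 0.212
```

```bash
python3 - <<'E'
from h import *
plan((532,155,82.5),175.2)
for c in('top','scene','wrist'):
    d=snap(c,c+'2.png')
    if c=='top': cv2.imwrite('pics/top2z.png',cv2.cvtColor(cv2.resize(d['color'][90:290,210:410],None,fx=3,fy=3),cv2.COLOR_RGB2BGR))
E
```

```text
t 4.83 pos [533.  155.4 110.4] rpy [179.9   0.2 175.3] open 0.212 F [ 0.1 -1.2 -2. ] -> shift cm [ 0.11 -0.05  2.79] turn 0.1
```

View pics/scene2.png

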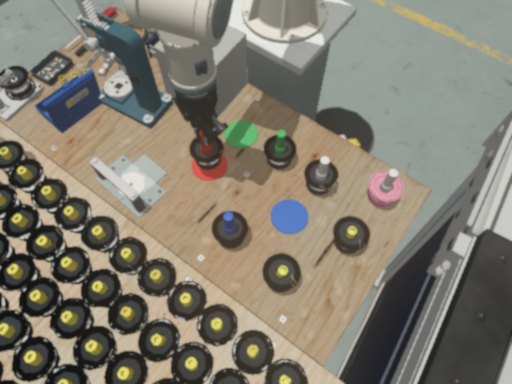

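View pics/wrist2.png

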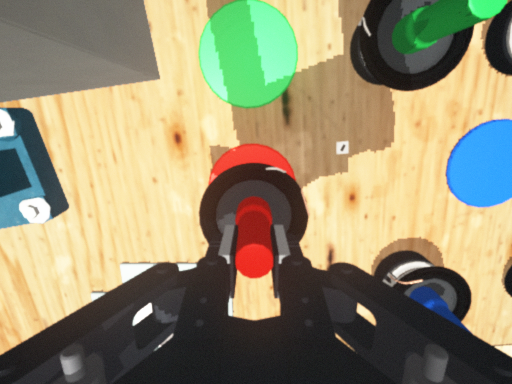

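The red driver is held upright over the red pad (knob at (254,240) in the wrist view). Now lower and release.

Emit:
drive_tool(moves=[[1,[0.1,0,1.5],0],[1,[0.1,0,2.5],0],[1,[0.1,0,2.8],0],[1,[0.1,0,2.8],0],[0.4,[0.1,0,2.8],0],[0.4,[0.1,0,2.8],0],[0.4,[0.1,0,2.8],0],[0.3,[0.1,0,-2],0],[0.3,[0.1,0,-7],0],[0.3,[0.1,0,-11],0],[0.3,[0.1,0,-11],0]])

```text
clock: 6.35
eef_pos: [533.2, 156.4, 222.9]
tcp_rot: [3.138, 0.009, 3.061]
contact_force: [0.0, -0.8, -1.2]
opening: 0.7
```

```bash
cat >> h.py <<'E'
def wrist():
    s=r.sense(); d=r.grab_frame('wrist'); R=Ro.from_euler('xyz',s['tcp_rot']).as_matrix();H=np.array(d['hand_eye']);P=np.eye(4);P[:3,:3]=R@H[:3,:3];P[:3,3]=s['eef_pos']+R@H[:3,3]; d['pose']=P; return d
E
python3 - <<'E'
from h import *
plan((641,305,190),175.2)
d=wrist(); cv2.imwrite('pics/w3.png',cv2.cvtColor(d['color'],cv2.COLOR_RGB2BGR))
t=snap('top','t3.png')
cv2.imwrite('pics/t3z.png',cv2.cvtColor(cv2.resize(t['color'][120:240,250:350],None,fx=5,fy=5,interpolation=cv2.INTER_CUBIC),cv2.COLOR_RGB2BGR))
for p in((532,155,108),(532,155,52),(531.5,154.5,3)): print(proj(d,p),proj(t,p))
E
```

```text
t 6.35 pos [533.2 156.4 222.9] rpy [179.8   0.5 175.4] open 0.7 F [ 0.  -0.8 -1.2] -> shift cm [-9.52 15.67  3.44] turn 0.2
[251.26653149 184.80364258] [308.0109048  181.83660572]
[251.49423551 172.31011729] [305.66282143 185.01150771]
[251.23843899 164.04897149] [304.00397068 187.74794893]
```

View pics/w3.png

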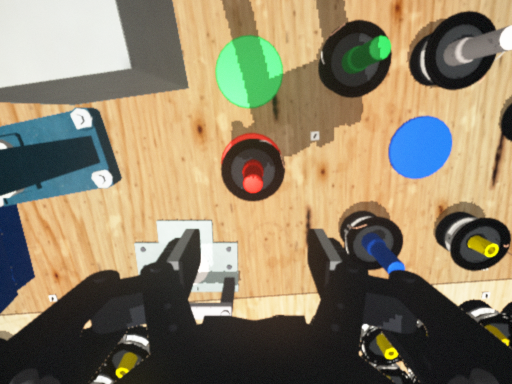

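View pics/t3z.png

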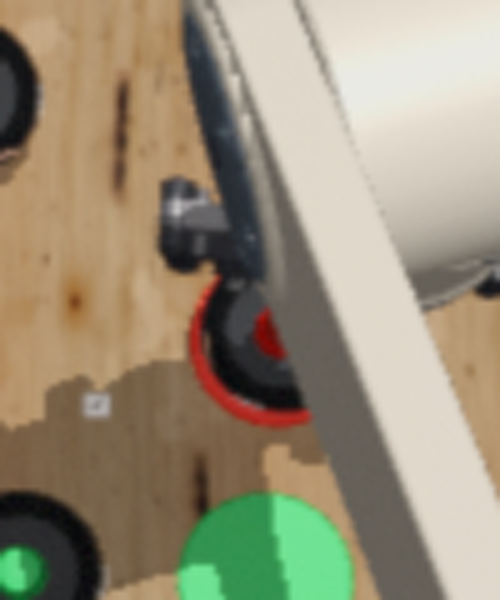

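Emit:
drive_tool(moves=[[0.3,[-3.2,5.2,1],0],[0.3,[-6.5,10.5,2],0],[0.3,[-9.5,15.6,3.5],0],[0.3,[-9.5,15.6,3.5],0],[0.3,[-9.5,15.6,3.5],0],[0.3,[-9.5,15.6,3.5],0]])

```text
clock: 7.2
eef_pos: [637.8, 302.6, 184.7]
tcp_rot: [3.14, 0.003, 3.06]
contact_force: [1.0, -0.7, -0.3]
opening: 0.702
```

```bash
python3 - <<'E'
from h import *
plan((641,305,77.5),175.2)
d=wrist(); cv2.imwrite('pics/w4.png',cv2.cvtColor(d['color'],cv2.COLOR_RGB2BGR))
t=snap('top','t4.png')
cv2.imwrite('pics/t4z.png',cv2.cvtColor(cv2.resize(t['color'][120:240,250:350],None,fx=5,fy=5,interpolation=cv2.INTER_CUBIC),cv2.COLOR_RGB2BGR))
for p in((641,305,105),(641,305,49),(528,380,3)): print(proj(d,p))
for p in((532,155,108),(532,155,52),(531.5,154.5,3)): print(5*(proj(t,p)-(250,120)))
E
```

```text
t 7.2 pos [637.8 302.6 184.7] rpy [1.799e+02 1.000e-01 1.753e+02] open 0.702 F [ 1.  -0.7 -0.3] -> shift cm [-0.28  0.25 10.72] turn 0.1
[256.1359008  200.77583693]
[255.62347986 184.20938768]
[315.36188465  68.93490973]
[290.05452401 309.18302858]
[278.31410715 325.05753857]
[270.01985338 338.73974466]
```

View pics/w4.png

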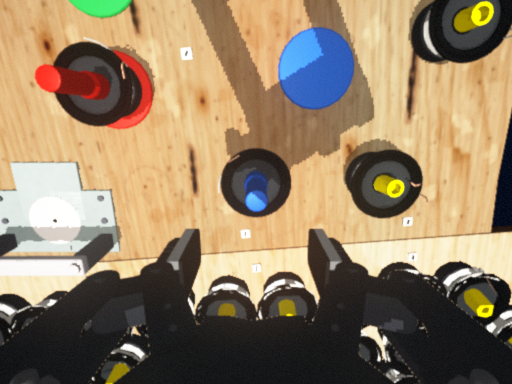

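View pics/t4z.png

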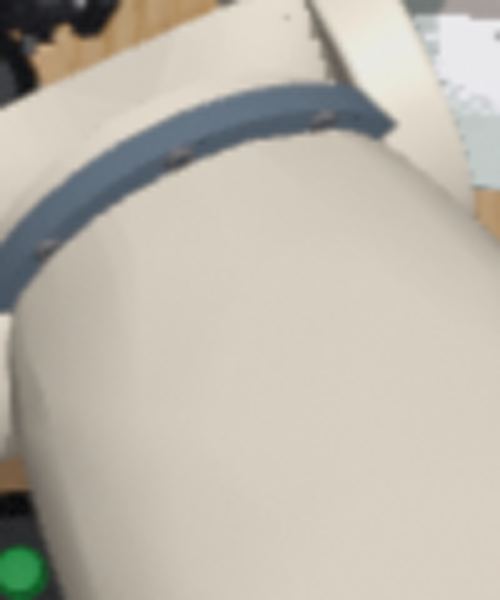

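The blue knob is at (257,201) and the blue pad at (316,68), matching prediction to 1 px. Gripping blue.

Emit:
drive_tool(moves=[[0.3,[-0.2,0.2,5],0],[0.3,[-0.2,0.2,10],0],[0.3,[-0.2,0.2,10.7],0],[0.3,[-0.2,0.2,10.7],0],[1,[-0.2,0.2,10.7],0],[1,[-0.2,0.2,10.7],0],[1,[-0.2,0.2,10.7],0],[1,[-0.2,0.2,10.7],0],[1,[-0.2,0.2,10.7],0]])

```text
clock: 8.43
eef_pos: [641.7, 304.8, 80.5]
tcp_rot: [3.139, 0.006, 3.06]
contact_force: [-0.9, -1.4, 7.6]
opening: 0.218
```

```bash
python3 - <<'E'
from h import *
plan((528,380,83),175.2)
E
```

```text
t 8.43 pos [641.7 304.8  80.5] rpy [179.8   0.3 175.3] open 0.218 F [-0.9 -1.4  7.6] -> shift cm [11.95  6.57 -0.31] turn 0.1
```

Emit:
drive_tool(moves=[[1,[0,0,-2],0],[1,[0,0,-3],0],[1,[4,2.2,-3],0],[1,[8,4.4,-3],0],[1,[11.9,6.5,-3],0],[1,[11.9,6.5,-3],0],[1,[11.9,6.5,-3],0],[1,[11.9,6.5,-3],0]])

```text
clock: 9.43
eef_pos: [529.3, 378.8, 110.3]
tcp_rot: [3.138, 0.007, 3.059]
contact_force: [-0.6, -0.8, -2.4]
opening: 0.214
```

```bash
python3 - <<'E'
from h import *
plan((528.7,379.6,83),175.2)
d=wrist(); cv2.imwrite('pics/w5.png',cv2.cvtColor(d['color'],cv2.COLOR_RGB2BGR))
t=snap('top','t5.png')
cv2.imwrite('pics/t5z.png',cv2.cvtColor(cv2.resize(t['color'][120:240,250:350],None,fx=5,fy=5,interpolation=cv2.INTER_CUBIC),cv2.COLOR_RGB2BGR))
E
```

```text
t 9.43 pos [529.3 378.8 110.3] rpy [179.8   0.4 175.3] open 0.214 F [-0.6 -0.8 -2.4] -> shift cm [0.08 0.07 2.73] turn 0.1
```

View pics/w5.png

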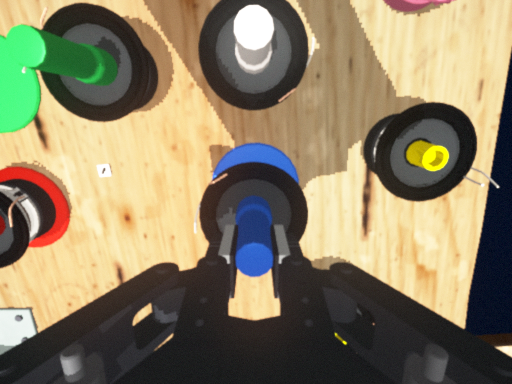

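View pics/t5z.png

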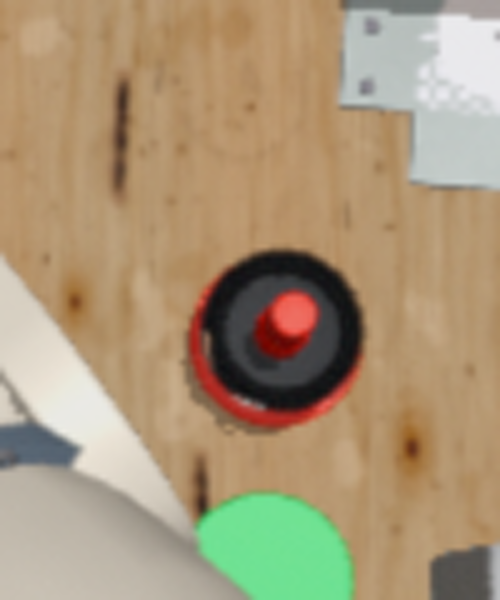

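Red stands on its pad to within about 2 mm, and blue is centred over its own. Lower and release blue.

Emit:
drive_tool(moves=[[1,[0.0,0.1,1.5],0],[1,[0.0,0.1,2.5],0],[1,[0.0,0.1,2.8],0],[1,[0.0,0.1,2.8],0],[0.4,[0.0,0.1,2.8],0],[0.4,[0.0,0.1,2.8],0],[0.4,[0.0,0.1,2.8],0],[0.3,[0.0,0.1,-2],0],[0.3,[0.0,0.1,-7],0],[0.3,[0.0,0.1,-8],0],[0.3,[0.0,0.1,-8],0]])

```text
clock: 10.9
eef_pos: [528.8, 379.6, 190.3]
tcp_rot: [3.138, 0.007, 3.059]
contact_force: [1.0, 0.3, -0.4]
opening: 0.699
```

```bash
python3 - <<'E'
from h import *
plan((419,275,185),175.2)
E
```

```text
t 10.9 pos [528.8 379.6 190.3] rpy [179.8   0.4 175.3] open 0.699 F [ 1.   0.3 -0.4] -> shift cm [ 10.08 -11.33   0.42] turn 0.1
```

Emit:
drive_tool(moves=[[0.3,[3.5,-3.8,0.5],0],[0.3,[7,-7.6,0.5],0],[0.3,[10.1,-11.3,0.5],0],[0.3,[10.1,-11.3,0.5],0],[0.3,[10.1,-11.3,0.5],0],[0.3,[10.1,-11.3,0.5],0]])

```text
clock: 11.65
eef_pos: [419.6, 276.0, 183.7]
tcp_rot: [3.138, 0.007, 3.059]
contact_force: [-0.1, -0.5, 0.3]
opening: 0.701
```

```bash
python3 - <<'E'
from h import *
plan((419,275,77.5),175.2)
d=wrist(); cv2.imwrite('pics/w6.png',cv2.cvtColor(d['color'],cv2.COLOR_RGB2BGR))
for p in((419,275,105),(419,275,49),(417.5,161,3)): print(proj(d,p))
E
```

```text
t 11.65 pos [419.6 276.  183.7] rpy [179.8   0.4 175.3] open 0.701 F [-0.1 -0.5  0.3] -> shift cm [ 0.13 -0.14 10.62] turn 0.1
[251.57876502 196.77419192]
[251.80223205 180.62057069]
[158.4830752  177.62871918]
```

View pics/w6.png

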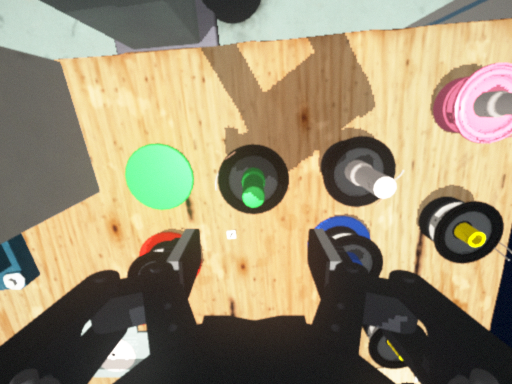

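The green knob (253,197) and green pad (159,177) are as predicted. Gripping green.

Emit:
drive_tool(moves=[[0.3,[0.1,-0.1,5],0],[0.3,[0.1,-0.1,10],0],[0.3,[0.1,-0.1,10.6],0],[0.3,[0.1,-0.1,10.6],0],[1,[0.1,-0.1,10.6],0],[1,[0.1,-0.1,10.6],0],[1,[0.1,-0.1,10.6],0],[1,[0.1,-0.1,10.6],0],[1,[0.1,-0.1,10.6],0]])

```text
clock: 12.82
eef_pos: [420.1, 275.7, 79.3]
tcp_rot: [3.137, 0.009, 3.059]
contact_force: [-0.2, -2.0, 8.2]
opening: 0.217
```

```bash
python3 - <<'E'
from h import *
plan((417.5,161,83),175.2)
E
```

```text
t 12.82 pos [420.1 275.7  79.3] rpy [179.7   0.5 175.3] open 0.217 F [-0.2 -2.   8.2] -> shift cm [ -0.69 -11.45  -0.42] turn 0.1
```

```bash
python3 - <<'E'
from h import *
s=r.grab_frame('scene'); t=r.grab_frame('top')
b=onz(s,(210,116),0); print('scene base corner',b)
for h in (0,50,100,150,200,250): print(h,proj(s,(*b,h)),proj(t,(*b,h)))
for h in (100,150,200,250): print('top leftedge',h,onz(t,(337,228),h),onz(t,(340,300),h))
im=cv2.imread('pics/scene0.png')[5:130,140:270]; cv2.imwrite('pics/bl.png',cv2.resize(im,None,fx=4,fy=4,interpolation=cv2.INTER_CUBIC))
E
```

```text
scene base corner [418.09602588  66.13171681]
0 [210. 116.] [341.64110526 235.47186885]
50 [208.10952316 103.31809054] [345.2760989  235.02705372]
100 [206.05105277  89.50922792] [349.25448695 234.54021734]
150 [203.80115502  74.41621069] [353.62734204 234.00510992]
200 [201.33182507  57.85117374] [358.45639301 233.41417769]
250 [198.60931546  39.58772846] [363.8169572  232.75820404]
top leftedge 100 [432.17273153  92.38389201] [278.8316251   88.40831728]
top leftedge 150 [430.38893479 100.1621263 ] [284.29266819  96.3743838 ]
top leftedge 200 [428.60513805 107.94036059] [289.75371127 104.34045032]
top leftedge 250 [426.82134131 115.71859488] [295.21475436 112.30651684]
```

View pics/bl.png

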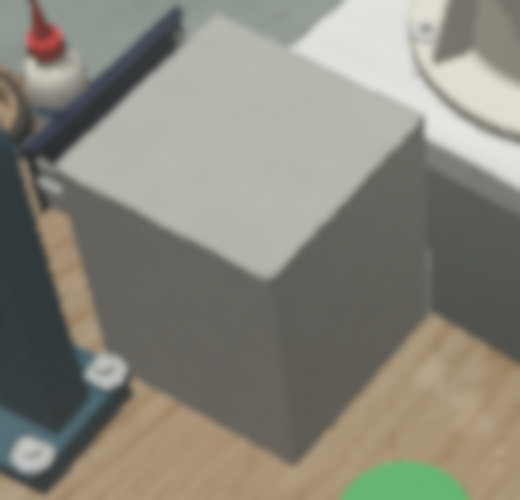

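Emit:
drive_tool(moves=[[1,[0,0,-2],0],[1,[0,0,-3],0],[1,[-0.3,-3.8,-3],0],[1,[-0.6,-7.6,-3],0],[1,[-0.9,-11.4,-3],0],[1,[-0.9,-11.4,-3],0],[1,[-0.9,-11.4,-3],0],[1,[-0.9,-11.4,-3],0]])

```text
clock: 13.92
eef_pos: [419.7, 162.0, 109.0]
tcp_rot: [3.137, 0.009, 3.06]
contact_force: [-0.2, 0.1, -2.1]
opening: 0.213
```

```bash
python3 - <<'E'
from h import *
plan((419,161.5,83),175.2)
d=wrist(); cv2.imwrite('pics/w7.png',cv2.cvtColor(d['color'],cv2.COLOR_RGB2BGR))
snap('scene','s7.png')
E
```

```text
t 13.93 pos [419.7 162.  109. ] rpy [179.7   0.5 175.3] open 0.213 F [-0.2  0.1 -2.1] -> shift cm [ 0.09 -0.07  2.59] turn 0.1
```

View pics/w7.png

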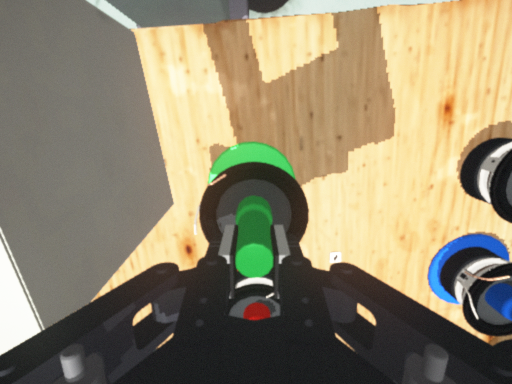

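View pics/s7.png

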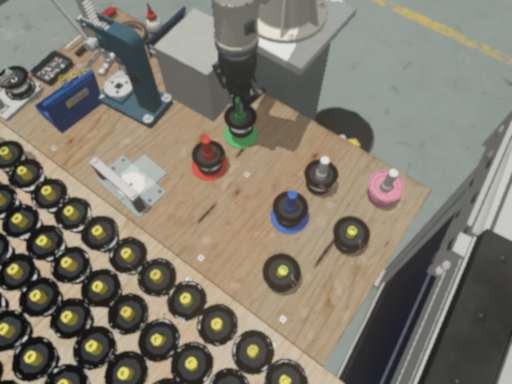

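Green hangs over its pad and is clear of the block. Lower and release.

Emit:
drive_tool(moves=[[1,[0.1,0,1.5],0],[1,[0.1,0,2.4],0],[1,[0.1,0,2.7],0],[1,[0.1,0,2.7],0],[0.4,[0.1,0,2.7],0],[0.4,[0.1,0,2.7],0],[0.4,[0.1,0,2.7],0],[0.3,[0.1,0,-2],0],[0.3,[0.1,0,-7],0],[0.3,[0.1,0,-8],0],[0.3,[0.1,0,-8],0]])

```text
clock: 15.4
eef_pos: [418.0, 161.8, 189.0]
tcp_rot: [3.136, 0.01, 3.06]
contact_force: [-0.1, 0.1, -0.5]
opening: 0.701
```

```bash
python3 - <<'E'
from h import *
plan((419.5,388,185),175.2)
E
```

```text
t 15.4 pos [418.  161.8 189. ] rpy [179.7   0.6 175.4] open 0.701 F [-0.1  0.1 -0.5] -> shift cm [ 1.69 22.56  0.51] turn 0.2
```

Emit:
drive_tool(moves=[[0.3,[0.4,5.5,0.5],0],[0.3,[0.8,11,0.5],0],[0.3,[1.2,16.5,0.5],0],[0.3,[1.7,22.6,0.5],0],[0.3,[1.7,22.6,0.5],0],[0.3,[1.7,22.6,0.5],0],[0.3,[1.7,22.6,0.5],0],[0.3,[1.7,22.6,0.5],0]])

```text
clock: 16.4
eef_pos: [419.5, 387.3, 184.9]
tcp_rot: [3.137, 0.01, 3.059]
contact_force: [-0.0, -0.1, -0.6]
opening: 0.698
```

```bash
python3 - <<'E'
from h import *
plan((419.5,388,77.5),175.2)
d=wrist(); cv2.imwrite('pics/w8.png',cv2.cvtColor(d['color'],cv2.COLOR_RGB2BGR))
for p in((419.5,388,105),(419.5,388,49),(528,380,3)): print(proj(d,p))
t=snap('top','t8.png')
cv2.imwrite('pics/t8z.png',cv2.cvtColor(cv2.resize(t['color'][120:260,240:340],None,fx=5,fy=5,interpolation=cv2.INTER_CUBIC),cv2.COLOR_RGB2BGR))
E
```

```text
t 16.4 pos [419.5 387.3 184.9] rpy [179.7   0.6 175.3] open 0.698 F [-0.  -0.1 -0.6] -> shift cm [1.100e-01 1.000e-02 1.074e+01] turn 0.1
[253.44479143 196.66655034]
[253.23873793 180.45268199]
[253.81900577 251.27652957]
```

View pics/w8.png

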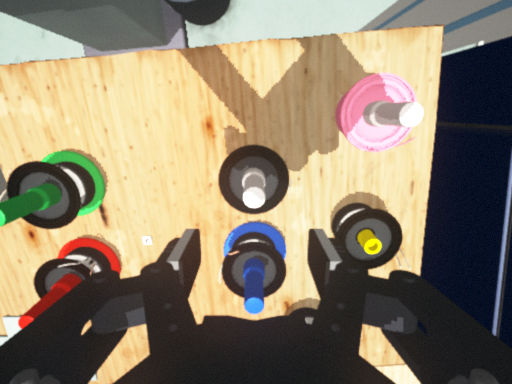

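View pics/t8z.png

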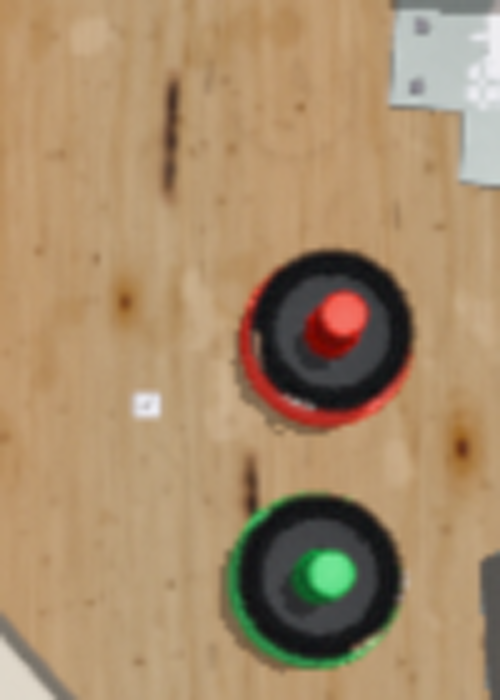

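White knob at (254,197), as predicted; red and green stand on their pads in the top view. Gripping white.

Emit:
drive_tool(moves=[[0.3,[0.0,0,5],0],[0.3,[0.0,0,10],0],[0.3,[0.0,0,10.6],0],[0.3,[0.0,0,10.6],0],[1,[0.0,0,10.6],0],[1,[0.0,0,10.6],0],[1,[0.0,0,10.6],0],[1,[0.0,0,10.6],0],[1,[0.0,0,10.6],0],[1,[0,0,10.4],0]])

```text
clock: 17.75
eef_pos: [420.9, 388.3, 81.9]
tcp_rot: [3.136, 0.011, 3.059]
contact_force: [0.3, 0.1, -1.4]
opening: 0.212
```

```bash
python3 - <<'E'
from h import *
c,s=np.cos(np.radians(-4.8)),np.sin(np.radians(-4.8))
pre=np.array([679,43.5])-75*np.array([c,s]); print(pre)
plan((419.5,388,210),175.2)
plan((*pre,210),175.2)
E
```

```text
[604.26303556  49.77583825]
t 17.75 pos [420.9 388.3  81.9] rpy [179.7   0.6 175.3] open 0.212 F [ 0.3  0.1 -1.4] -> shift cm [ -0.     0.04 -12.81] turn 0.1
t 17.75 pos [420.9 388.3  81.9] rpy [179.7   0.6 175.3] open 0.212 F [ 0.3  0.1 -1.4] -> shift cm [-21.19 -32.15 -12.78] turn 0.1
```

```bash
python3 - <<'E'
from h import *
a=cv2.imread('pics/scene0.png')[0:140,60:190]; b=cv2.imread('pics/top0.png')[100:240,360:512]
cv2.imwrite('pics/pr.png',np.hstack([cv2.resize(a,None,fx=4,fy=4),cv2.resize(b[:,:],(280,560))]) if 0 else cv2.resize(a,None,fx=4,fy=4,interpolation=cv2.INTER_CUBIC))
cv2.imwrite('pics/pt.png',cv2.resize(b,None,fx=4,fy=4,interpolation=cv2.INTER_CUBIC))
E
```

```text
(no output)
```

View pics/pr.png

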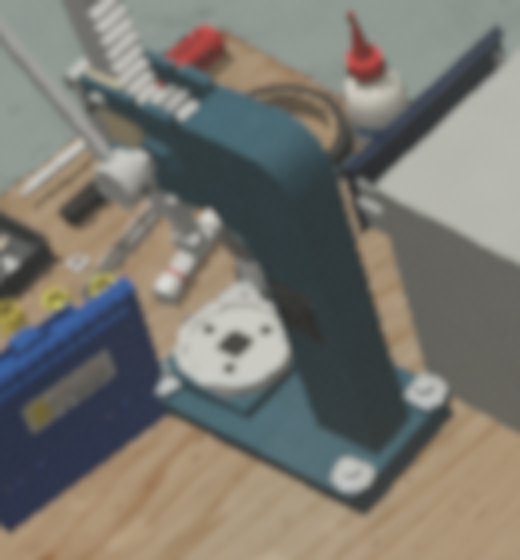

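View pics/pt.png

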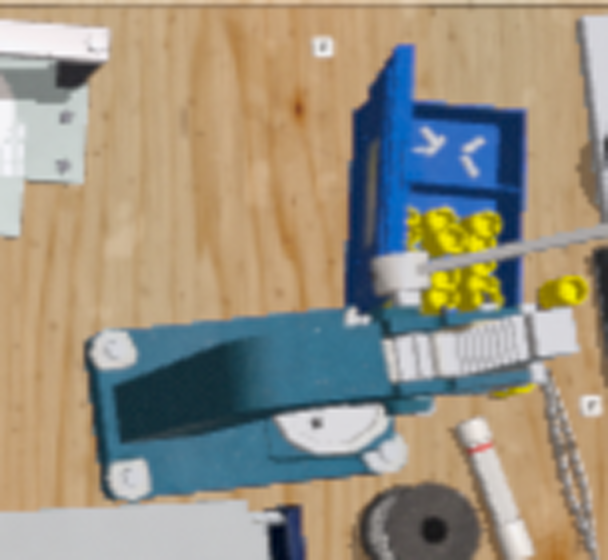

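Emit:
drive_tool(moves=[[1,[0,0,-5],0],[1,[0,0,-10],0],[1,[0,0,-13.5],0],[1,[-3.5,-5,-13.5],0],[1,[-7,-10,-13.5],0],[1,[-10.5,-15.5,-13.5],0],[1,[-14,-21,-13.5],0],[1,[-17.5,-26.5,-13.5],0],[1,[-21,-32,-13.5],0],[1,[-21,-32,-13.5],0],[1,[-21,-32,-13.5],0],[1,[-21,-32,-13.5],0]])

```text
clock: 19.25
eef_pos: [601.6, 52.8, 217.1]
tcp_rot: [3.135, 0.01, 3.06]
contact_force: [0.3, 0.5, -1.8]
opening: 0.209
```

```bash
python3 - <<'E'
from h import *
plan((599.3,50.2,90),175.2)
d=wrist(); cv2.imwrite('pics/w9.png',cv2.cvtColor(d['color'],cv2.COLOR_RGB2BGR))
snap('scene','s9.png')
for p in((679,43.5,4),): print(proj(d,p))
E
```

```text
t 19.25 pos [601.6  52.8 217.1] rpy [179.6   0.6 175.3] open 0.209 F [ 0.3  0.5 -1.8] -> shift cm [ 0.33 -0.36 12.71] turn 0.1
[250.25406507 220.56630461]
```

View pics/w9.png

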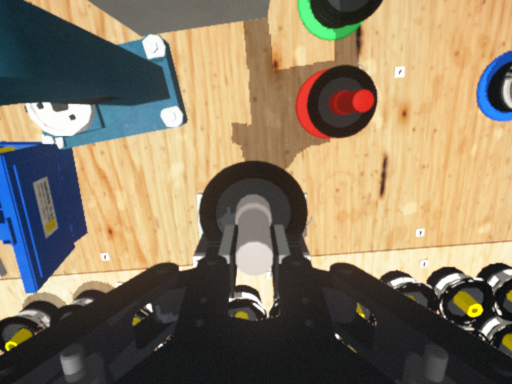

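View pics/s9.png

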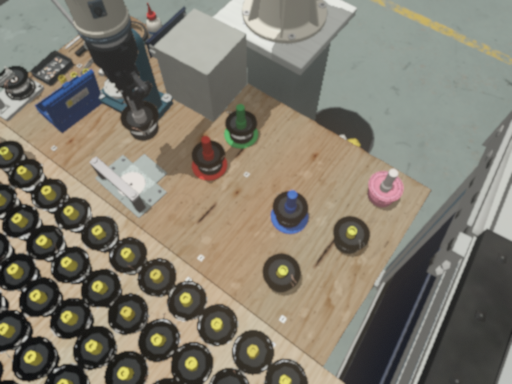

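Emit:
drive_tool(moves=[[1,[0.3,-0.3,5],0],[1,[0.3,-0.3,9.5],0],[1,[0.3,-0.3,11.7],0],[1,[0.3,-0.3,11.7],0],[1,[0.3,-0.3,11.7],0]])

```text
clock: 19.98
eef_pos: [600.4, 51.5, 101.4]
tcp_rot: [3.135, 0.012, 3.062]
contact_force: [1.2, 0.3, -1.8]
opening: 0.212
```

```bash
python3 - <<'E'
from h import *
plan((599.3,50.2,88),175.2)
d=snap('scene','s10.png'); t=snap('top','t10.png')
cv2.imwrite('pics/s10z.png',cv2.cvtColor(cv2.resize(d['color'][105:220,85:200],None,fx=5,fy=5,interpolation=cv2.INTER_CUBIC),cv2.COLOR_RGB2BGR))
E
```

```text
t 19.98 pos [600.4  51.5 101.4] rpy [179.6   0.7 175.4] open 0.212 F [ 1.2  0.3 -1.8] -> shift cm [ 0.12 -0.15  1.33] turn 0.2
```

View pics/s10z.png

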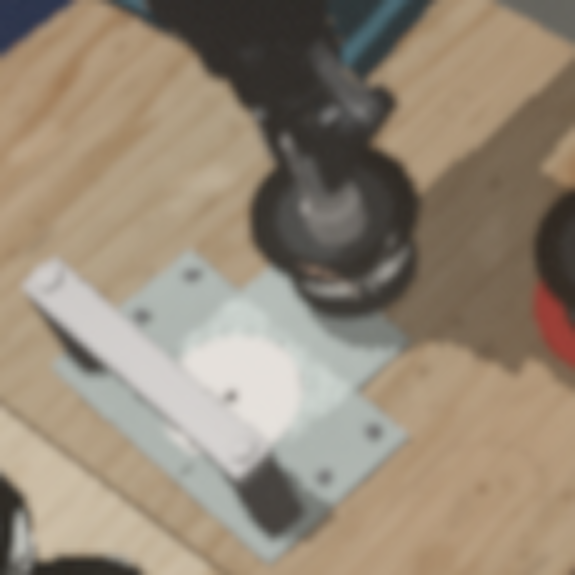

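View pics/t10.png

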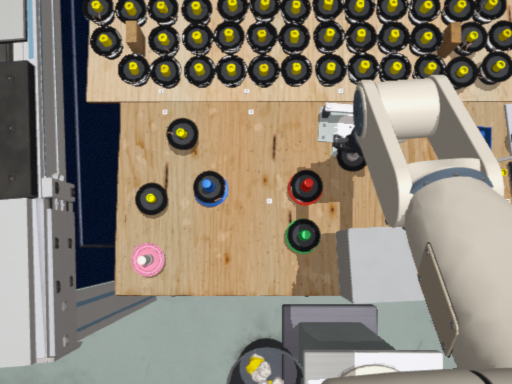

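Emit:
drive_tool(moves=[[1,[-1.2,0,0.3],0],[1,[-3.6,-0.1,0.6],0],[1,[-3.6,-0.1,1],0],[1,[-3.6,-0.1,1.3],0],[1,[-3.6,-0.1,1.3],0],[1,[-3.6,-0.1,1.3],0]])

```text
clock: 20.82
eef_pos: [636.4, 47.5, 89.3]
tcp_rot: [3.135, 0.013, 3.062]
contact_force: [-0.2, 0.1, -2.5]
opening: 0.215
```

```bash
python3 - <<'E'
from h import *
plan((680,43.8,87),175.2)
d=wrist(); cv2.imwrite('pics/w11.png',cv2.cvtColor(d['color'],cv2.COLOR_RGB2BGR))
E
```

```text
t 20.82 pos [636.4  47.5  89.3] rpy [179.6   0.7 175.4] open 0.215 F [-0.2  0.1 -2.5] -> shift cm [-4.37 -0.02  0.29] turn 0.2
```

Probe down gently to find the base height.

Emit:
drive_tool(moves=[[1,[0,0,0.2],0],[1,[0,0,0.3],0],[1,[0,0,0.3],0],[1,[0,0,0.3],0]])

```text
clock: 21.38
eef_pos: [636.6, 47.5, 86.4]
tcp_rot: [3.135, 0.013, 3.062]
contact_force: [-0.3, 0.1, -1.1]
opening: 0.215
```

Emit:
drive_tool(moves=[[1,[0,0,0.1],0],[1,[0,0,0.1],0],[1,[0,0,0.1],0]])

```text
clock: 21.75
eef_pos: [636.6, 47.5, 85.4]
tcp_rot: [3.135, 0.013, 3.062]
contact_force: [-0.3, -0.2, -1.4]
opening: 0.213
```

Emit:
drive_tool(moves=[[1,[0,0,0.1],0],[1,[0,0,0.1],0],[1,[0,0,0.1],0]])

```text
clock: 22.12
eef_pos: [636.9, 47.5, 84.7]
tcp_rot: [3.135, 0.013, 3.062]
contact_force: [-0.3, 0.0, 4.0]
opening: 0.212
```

Contact comes at TCP z of about 85 (+4 N). Raise to about 88 and slide in.

Emit:
drive_tool(moves=[[1,[0,0,-0.35],0],[1,[0,0,-0.35],0],[1,[-1,0,-0.35],0],[1,[-2,0,-0.35],0],[1,[-3,0,-0.35],0],[1,[-4,0,-0.35],0],[1,[-4.3,0,-0.35],0],[1,[-4.3,0,-0.35],0],[1,[-4.3,0,-0.35],0]])

```text
clock: 23.25
eef_pos: [679.3, 44.0, 88.7]
tcp_rot: [3.135, 0.013, 3.062]
contact_force: [-0.6, -0.3, -1.1]
opening: 0.214
```

```bash
python3 - <<'E'
from h import *
plan((680,43.8,85),175.2)
d=wrist(); cv2.imwrite('pics/w12.png',cv2.cvtColor(d['color'],cv2.COLOR_RGB2BGR))
for p in((679,43.5,4),): print(proj(d,p))
d=snap('scene','s12.png'); t=snap('top','t12.png')
cv2.imwrite('pics/s12z.png',cv2.cvtColor(cv2.resize(d['color'][105:220,85:200],None,fx=5,fy=5,interpolation=cv2.INTER_CUBIC),cv2.COLOR_RGB2BGR))
E
```

```text
t 23.25 pos [679.3  44.   88.7] rpy [179.6   0.7 175.4] open 0.214 F [-0.6 -0.3 -1.1] -> shift cm [-0.07 -0.02  0.37] turn 0.2
[251.87314065 194.46697316]
```

View pics/w12.png

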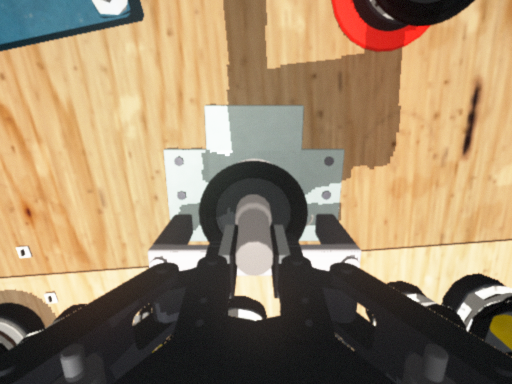

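View pics/s12z.png

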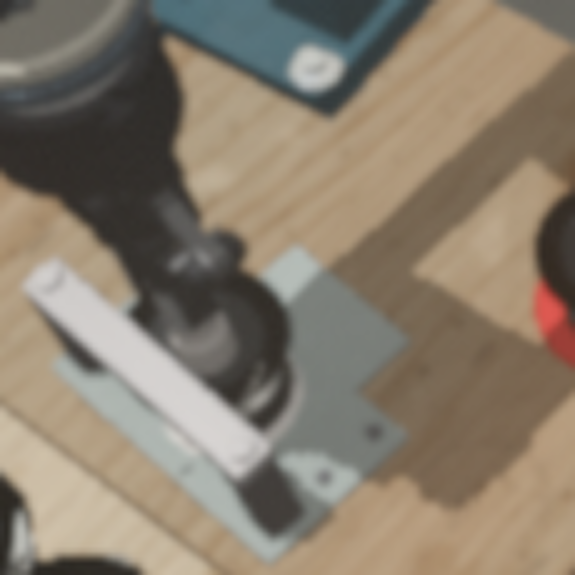

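```bash
python3 - <<'E'
from h import *
d=wrist(); s=r.sense()
cv2.imwrite('pics/w13z.png',cv2.cvtColor(cv2.resize(d['color'][90:270,155:355],None,fx=4,fy=4,interpolation=cv2.INTER_CUBIC)[:,:800],cv2.COLOR_RGB2BGR)[:600])
g=np.radians(-4.8); X=np.array([np.cos(g),np.sin(g)]);Y=np.array([-X[1],X[0]])
def G(p,z): q=np.array(p)-s['eef_pos'][:2]; return np.round([q@X,q@Y],1)
for uv in ((205,104.5),(302,104.5),(164,149),(344,149)): print(uv,G(onz(d,uv,4),4))
# knob top and rim rel TCP
print('rim top centre',G(onz(d,(253.5,213),57),0))
m=(np.array([679,43.5])-s['eef_pos'][:2]); print('est seat rel',m@X,m@Y)
E
```

```text
(205, 104.5) [-74.8 -37.8]
(302, 104.5) [-75.2  39. ]
(164, 149) [-39.5 -73.4]
(344, 149) [-40.1  76. ]
rim top centre [-3.7  0.6]
est seat rel -0.4560775403912032 -0.5574292205706597
```

View pics/w13z.png

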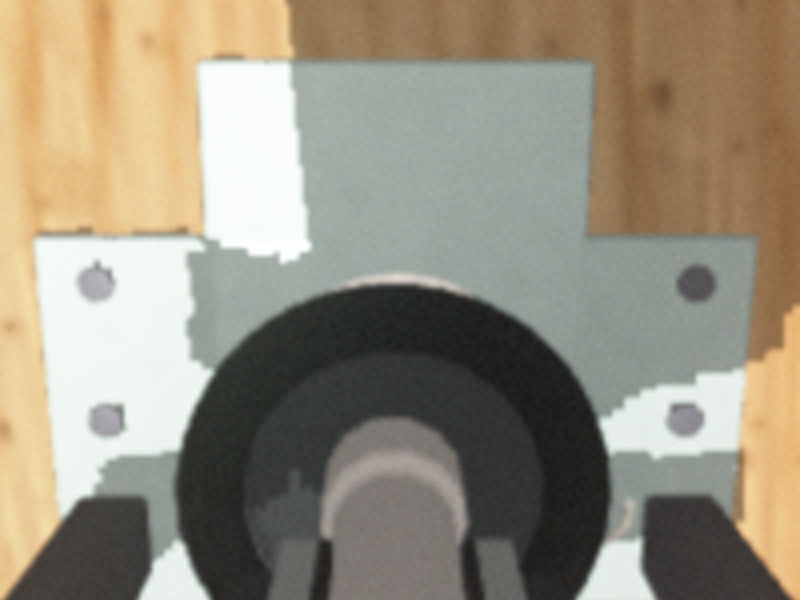

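```bash
python3 - <<'E'
from h import *
d=wrist(); s=r.sense()
g=np.radians(-4.8); X=np.array([np.cos(g),np.sin(g)]);Y=np.array([-X[1],X[0]])
for z in (54,56.5,59):
    q=onz(d,(253.5,160.75),z)-s['eef_pos'][:2]; print(z,'rim centre x rel',q@X+38)
    a,b=[(onz(d,(u,212),z)-s['eef_pos'][:2])@Y for u in(199.5,307)]; print(a,b,(a+b)/2)
for uv in((253.5,90+273/4),): q=onz(d,uv,4)-s['eef_pos'][:2]; print('circle edge -> centre',q@X+32)
E
```

```text
54 rim centre x rel -1.078943017056396
-36.76794551832192 37.648407818272 0.44023114997503754
56.5 rim centre x rel -1.537408706176457
-36.25614906820658 37.10231691097806 0.42308392138573936
59 rim centre x rel -1.9958743952964113
-35.744352618091234 36.55622600368413 0.4059366927964483
circle edge -> centre -0.026314922840924737
```

The wrist view shows the driver centred sideways and about 1.5 mm short of the seat. Nudge it in, lower, release and back off straight up.

Emit:
drive_tool(moves=[[1,[-0.15,0,0],0],[1,[-0.15,0,0.2],0],[1,[-0.15,0,0.35],0],[1,[-0.15,0,0.35],0],[0.6,[-0.15,0,0.35],0],[0.5,[-0.15,0,0.35],0],[0.5,[-0.15,0,0.35],0],[0.5,[-0.15,0,0.35],0]])

```text
clock: 24.5
eef_pos: [681.1, 43.9, 85.5]
tcp_rot: [3.135, 0.014, 3.062]
contact_force: [-0.3, -0.3, 0.8]
opening: 0.504
```

Emit:
drive_tool(moves=[[0.5,[0,0,-2],0],[0.5,[0,0,-6],0],[0.5,[0,0,-11],0],[0.5,[0,0,-15],0],[0.5,[0,0,-15],0],[0.5,[0,0,-15],0]])

```text
clock: 25.25
eef_pos: [678.8, 43.1, 236.1]
tcp_rot: [3.135, 0.014, 3.062]
contact_force: [0.3, 0.1, -0.7]
opening: 0.497
```

```bash
python3 - <<'E'
from h import *
plan((400,330,330),175.2)
d=wrist(); cv2.imwrite('pics/w14.png',cv2.cvtColor(d['color'],cv2.COLOR_RGB2BGR))
for z in(109,53,4): print(proj(d,(679,43.5,z)))
E
```

```text
t 25.25 pos [678.8  43.1 236.1] rpy [179.6   0.8 175.4] open 0.497 F [ 0.3  0.1 -0.7] -> shift cm [29.95 26.44 -9.64] turn 0.2
[252.809594   182.24198063]
[252.65128111 170.38146188]
[252.54961462 162.76479131]
```

View pics/w14.png

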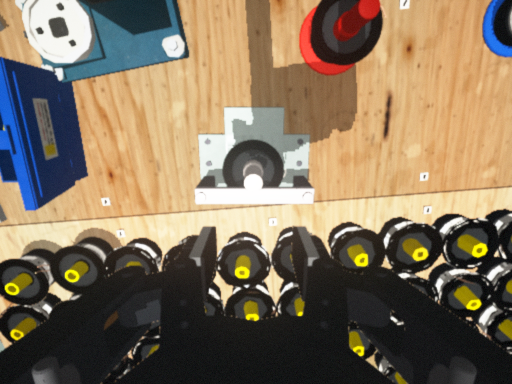

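White stands under the bar (knob at (254,181)). Move the arm out of the way and check everything.

Emit:
drive_tool(moves=[[0.3,[4,5,-3],0],[0.3,[8,10,-5],0],[0.3,[12,15,-5],0],[0.3,[16,20,-5],0],[0.3,[20,25,-5],0],[0.3,[25,31,-5],0],[0.3,[30,37,-5],0],[0.3,[35,43,-5],0],[0.3,[39,50,-5],0],[0.3,[39,50,-5],0],[0.3,[39,50,-5],0],[0.3,[39,50,-5],0]])

```text
clock: 26.8
eef_pos: [328.1, 572.3, 282.0]
tcp_rot: [3.137, 0.012, 3.064]
contact_force: [-0.8, -0.3, -0.0]
opening: 0.699
```

```bash
python3 - <<'E'
from h import *
plan((400,330,330),175.2)
d=snap('scene','s15.png'); t=snap('top','t15.png')
Z=lambda c,a:cv2.cvtColor(cv2.resize(c[a[0]:a[1],a[2]:a[3]],None,fx=4,fy=4,interpolation=cv2.INTER_CUBIC),cv2.COLOR_RGB2BGR)
cv2.imwrite('pics/t15z.png',Z(t['color'],(105,255,190,390)))
cv2.imwrite('pics/s15z.png',Z(d['color'],(110,250,85,285)))
for dd,cam in((t,'top'),(d,'scene')):
    g=cv2.cvtColor(dd['color'],cv2.COLOR_RGB2HSV); dark=(g[:,:,2]<62).astype(np.uint8)
    for n,p in dict(red=(531.5,154.5,52),blue=(528,380,52),green=(417.5,161,52),seat=(679,43.5,53),c1=(501,510,49),c2=(652,443,49)).items():
        u=proj(dd,p); m=np.zeros_like(dark); cv2.circle(m,tuple(int(round(x)) for x in u),22,1,-1)
        ys,xs=np.nonzero(dark*m); pts=np.array([onz(dd,(x,y),p[2]) for x,y in zip(xs,ys)])
        best=(-1e9,[])
        for dx in np.arange(-12,12.5,1):
            for dy in np.arange(-12,12.5,1):
                rr=np.hypot(pts[:,0]-p[0]-dx,pts[:,1]-p[1]-dy); s=((rr<38)&(rr>28)).sum()-(rr>38).sum()
                if s>best[0]: best=(s,[(dx,dy)])
                elif s==best[0]: best[1].append((dx,dy))
        print(cam,n,np.round(np.array(p[:2])+np.mean(best[1],0),1),best[0])
E
```

```text
t 26.8 pos [328.1 572.3 282. ] rpy [179.8   0.7 175.5] open 0.699 F [-0.8 -0.3 -0. ] -> shift cm [ -9.11 -23.58  -4.79] turn 0.3
top red [531.  153.5] 289
top blue [527.7 376.3] 290
top green [418.3 161.8] 324
top seat [680.   44.5] 219
top c1 [501. 509.] 325
top c2 [652. 442.] 318
scene red [531.5 158.5] 136
scene blue [529. 380.] 184
scene green [416.5 164.5] 136
scene seat [679.   45.5] 64
scene c1 [502. 514.] 207
scene c2 [654. 445.] 189
```

View pics/t15z.png

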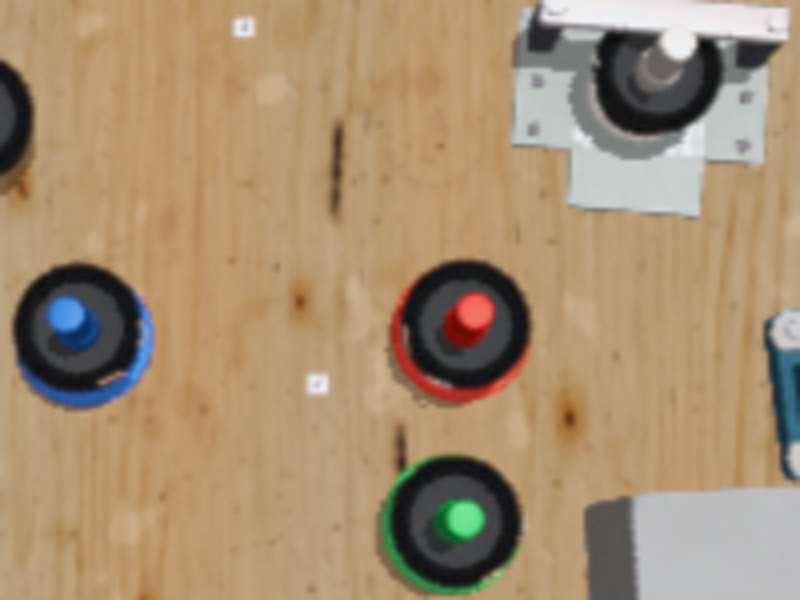

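View pics/s15z.png

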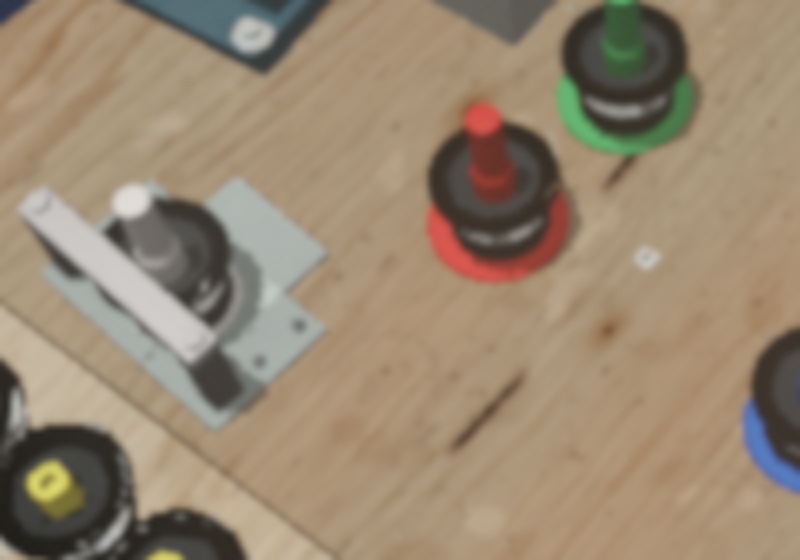

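View pics/s15.png

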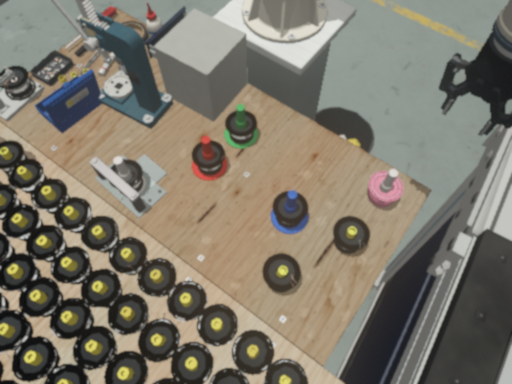

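```bash
python3 - <<'E'
from h import *
print(r.sign_off())
E
```

```text
the job is handed in; nothing more can be done
None
```

All four drivers are placed, upright and let go, and the job is handed in. I did them in the order red, blue, green, white, finishing at about 27 s of the 96 s allowed.

**Coloured drivers:** In the last pictures red, blue and green stand about 1–3 mm from their pad centres. Green is the furthest off, at about 2.8 mm in y. That figure comes from the top camera alone, because I never got a clean scene-camera measurement of the green pad.

**White driver:** It was slid in level under the bar after I found the base height by light contact, and lowered onto the seat circle. It stands within about 2 mm of the seat centre.

**Camera disagreement:** The top and scene cameras differ by up to 3–6 mm in y, so I worked from averages and displacements. The wrist camera agreed with those averages.

**Everything else:** The two drivers with yellow gauges measure unmoved (within 1 mm) and the pink look-alike was not touched. Contact forces at the end of each move stayed under 10 N. The robot was clear of everything when I signed off.

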